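# Mount a toroidal transformer on its chassis stud

## Task

Mount the copper-wound toroidal transformer on the upright stud of the aluminium power-supply chassis, so that only the nut is left to do: slip over the stud first the black insulating base (collar up), then the transformer round that collar, then the red-brown insulating washer, and last the dished blue-grey steel plate, each lying flat on the one below. Do not shift the tape roll, the round tin or the solder spool.

Things in the scene. Friction and masses are not known exactly. Their poses are not given: they have to be found in the camera images.
- stud (a point): Foot of the upright steel stud on the chassis: on its axis, level with the top face of the chassis, which is 14 mm above the bench. z points up the stud. The stud is 8 mm thick and 50 mm tall, its top 7 mm tapering to 3 mm.
- chassis: Fixed box of grey aluminium sheet, 140 mm along its x, 200 mm along its y, 14 mm high; origin under its centre, on the bench. The stud stands at x 0, y -35 mm. A green circuit board with parts up to 30 mm above the top face lies at y 49 to 95 mm; the rest of the top is clear. (Beyond the left edge of the bench, at x 0.61, y 0.43, a rack post carries a small box 0.31 to 0.39 m up: keep the wrist clear of it.)
- base_mid (a point): Black nylon insulating base: loose disc 54 mm across, 6 mm thick, with a 12 mm hole through it and, on top, a round collar 19 mm across that rises 10 mm above the disc (its top 3 mm narrowed to 16 mm). The point is the disc's centre, 3 mm above its underside; z is up. It lies flat on the bench, collar up, about 40 g.
- toroid_mid (a point): Toroidal transformer: loose ring wound with copper wire, with a strip of yellow tape; 58 mm across, 22 mm high, 28 mm hole. The point is its centre, 11 mm above its underside; z is up. It lies flat on the bench, about 250 g.
- washer_mid (a point): Red-brown fibre insulating washer: loose flat ring 48 mm across, 6 mm thick, 14 mm hole. The point is its centre, 3 mm above its underside; z is up. It lies flat on the bench, about 20 g.
- plate_mid (a point): Dished steel clamping plate: loose disc of blue-grey zinc-plated steel 50 mm across and 8 mm thick at the rim, flat below, hollowed on top towards its 13 mm hole. The point is its centre, 4 mm above its underside; z is up. It lies flat on the bench, hollow side up, about 80 g.
- tape_roll_mid (a point): Bystander: roll of black-brown tape with a tan core, 55 mm across, 19 mm high, lying flat, loose; the point is its centre. Not to be moved.
- flux_tin_mid (a point): Bystander: closed round tan tin, 48 mm across, 22 mm high, loose; the point is its centre. Not to be moved.
- solder_spool_mid (a point): Bystander: grey solder spool standing on end, 48 mm across, up to 50 mm high with its wire end, loose; the point lies 18 mm up, within 10 mm of its axis. Not to be moved.
There are look-alikes about, which are no part of the job. What is shaped like the part that bears plate_mid but turquoise is not meant.

How it is judged:
By the outcome, as a careful person would: the job done as asked, in the order asked, and still so for the second after the job is handed in, with the robot touching nothing.
It also fails if it takes over 99 s, if anything falls off the work surface, if the arm or the gripper's body presses on something with over 40 N, if the wrist force passes 120 N, or if a joint passes its speed limit or range.

## Robot

A 6-joint arm with a two-finger parallel gripper is mounted at the origin on a cart in front of the work surface, level with it; the furniture and walls round the work are solid. World frame = base frame: x ahead of the robot, y to its left, z up, the work surface at z = 0. Lengths are in mm, angles in rad, forces in N, time in s.
With the tool pointing down it reaches from about 300 to 775 mm from the base axis. Payload 14.6 kg.
Tool frame: the origin (TCP) lies at the very end of the fingers, on their centre line; the grasp point (between the pads) lies 19 mm behind it (grip_point_offset is the distance from the TCP to the grasp point, in mm); z points along the fingers, y is the line along which they close (so a half turn about z gives the same grasp; the last joint's range is limited). The gripper opens to 94 mm and grips with 3 to 60 N. Pads are 16 mm wide; open, the fingers measure 119 mm over their backs; the gripper's body (75 mm by 177 mm) begins 78 mm behind the grasp point.
Start: joints at [-1.268, 0.3, 1.521, -0, 1.321, -0.067], TCP at [198.778, -512.812, 205.446] pointing down, gripper open.
Joint ranges: [-3.03, 3.03], [-0.79, 2.21], [0.23, 2.52], [-1.04, 4.18], [0, 3.07], [-2.55, 2.55]. Speed limits (rad/s): [2.22, 2.22, 2.57, 3.14, 3.14, 3.14].

## Interface

Orientations are given as [roll, pitch, yaw] about the fixed x, y, z axes, in that order (R = Rz(yaw) Ry(pitch) Rx(roll)).
In Python, from cell import read_state, camera, camera_info, sign_off, grip_point_offset gives the robot as it stands.
- The arm moves only by the shell command python3 -m handwheel 'ROWS' [FORCE]. ROWS is text: rows parted by semicolons, each of 5 numbers parted by spaces: the shift along the world's x, y, z in units of 40 mm (1.0 is 40 mm), then the turn about the world's z in units of 5 degrees (1.0 is 5 degrees), then the closure, from 0 (fully open) to 1 (shut). In form: dx dy dz yaw gripper; .... A call has 1 to 12 rows; each row shifts and turns the commanded pose from where the row before left it; what a row does not reach is not made up. A row lasts 1/12 s, in which the tool goes at most 41.7 mm and 7.16 degrees, less where a joint would pass 70% of its speed; a pose out of reach is approached as far as the arm can. A call is refused whole if a number of a shift passes 1 or a number of a turn 1, either way. A call with a gripper value outside its range is refused whole. The fingers move at their own pace and stop on an object; FORCE is the grip in N (left out, the last holds). Time passes only in rows, so rows that do not move let the fingers close. It gives the time, the measured TCP pose, the force, the opening and the grip force at its end, in the units of the state.
- read_state(): the state, without advancing time (a new reading comes with each control period).
- camera(name): name is "side" or "top" or "wrist"; returns (picture, depth): 420x560x3 uint8, red, green, blue; 420x560 float32, mm along the optical axis (not along the pixel's ray), 0 where there is no reading.
- camera_info(name): a dict with "intrinsics" (3x3 intrinsics, pixels), "world_from_camera" (4x4, takes a point from camera to world coordinates). Camera axes: x right, y down, z forward; pixel columns grow to the right and rows downward; lengths in mm; the calibration is good to about 2 mm. The wrist camera is an equidistant fisheye: a pixel r from the principal point sees the ray r / f radians off the axis. A picture is of the moment at which its call begins: read the wrist's pose just before it. camera_info takes no time and is no camera call; for the wrist camera it gives the pose at the moment of the call.
- sign_off(): hands the job in; it is judged then, once.
The state is a dict: "clock": time; "joints": joint angles; "qd": joint speeds; "effort": joint torques, N m; "eef_pos": TCP position; "eef_rot": TCP orientation; "wrist_force": force on the tool from outside, world axes, zero at the start; "moment": the same for the moment, N m; "finger_gap": finger opening in mm; "finger_force": force on a finger pad.
Only numpy, scipy, OpenCV 4.12 (cv2) and the standard library are available. Lean on these libraries where they do the work, as an engineer would, in place of code of your own. Each camera call takes 0.05 s, during which the arm holds its last target. There are 200 camera calls.

## Working session

There is one attempt and no reset: what is moved stays moved. The work goes in short steps, Python scripts to look and compute and a shell command to move; the robot and the scene stay as the last step left them, time stands still between calls to the robot, and variables do not carry over. Pictures are saved under pics/ and viewed, at most 14 in all, crops included, and the job is handed in when it is done.

```bash
mkdir -p pics; ls; python3 - <<'E'
from cell import *
import cv2,numpy as np
print(read_state())
for n in ("top","side"):
    p,d=camera(n); np.savez(f"{n}0.npz",p=p,d=d); cv2.imwrite(f"pics/{n}0.png",p[:,:,::-1]); i=camera_info(n); print(n,i["intrinsics"],np.round(i["world_from_camera"],3).tolist())
E
```

```text
pics
{'clock': 0.0, 'joints': array([-1.26761129e+00,  3.00494793e-01,  1.52155790e+00, -5.56263208e-06,
        1.32068288e+00, -6.65803263e-02]), 'qd': array([ 0.00094202, -0.0009256 ,  0.00258165, -0.00082046, -0.00169035,
        0.000139  ]), 'effort': array([ 2.07785175e-03, -5.31804764e+01, -3.52732122e+01,  7.09599629e-02,
        2.44526449e-02, -9.20318575e-05]), 'eef_pos': array([ 198.69956308, -512.58592933,  204.88313543]), 'eef_rot': array([-3.14045191e+00, -7.06636980e-05,  3.69766700e-01]), 'wrist_force': array([0.63128923, 0.13965185, 0.68425293]), 'moment': array([-0.05801   , -0.03153882, -0.00863155]), 'finger_force': 0.0, 'finger_gap': 94.23770437401761}
top [[403.9801381    0.         280.01601919]
 [  0.         403.9801381  215.49379997]
 [  0.           0.           1.        ]] [[0.012, -0.993, 0.119, 400.317], [-1.0, -0.01, 0.018, -23.152], [-0.017, -0.119, -0.993, 1083.099], [0.0, 0.0, 0.0, 1.0]]
side [[412.93115893   0.         284.47914297]
 [  0.         412.93115893 213.68161824]
 [  0.           0.           1.        ]] [[0.929, -0.146, 0.34, 169.234], [-0.37, -0.357, 0.858, -919.857], [-0.004, -0.923, -0.385, 479.018], [0.0, 0.0, 0.0, 1.0]]
```

View pics/top0.png

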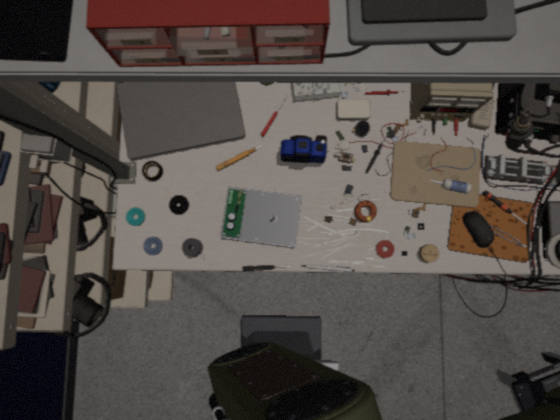

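View pics/side0.png

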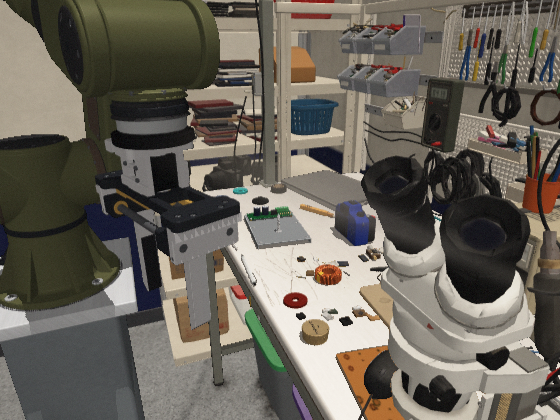

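Top view: black base (179,205), with tape roll (152,171) as a look-alike. Blue-grey plate (153,245), with turquoise look-alike (135,217) and solder spool (192,248). Toroid (366,212), red-brown washer (385,249), tin (429,253), stud ~(275,217). I'll check these in one enlarged crop and locate them.

```bash
cat > h.py <<'E'
from cell import *
import cv2,numpy as np
def ray(n,u,v,z,info=None):
    i=info or camera_info(n);K=i["intrinsics"];T=np.array(i["world_from_camera"])
    a,b=(u-K[0][2])/K[0][0],(v-K[1][2])/K[1][1]
    if n=="wrist":
        r=np.hypot(a,b); s=np.tan(r)/r if r>1e-9 else 1; a*=s;b*=s
    d=T[:3,:3]@np.array([a,b,1.]); o=T[:3,3]
    return o+d*(z-o[2])/d[2]
E
python3 - <<'E'
from h import *
p=np.load("top0.npz")["p"]; 
c1=cv2.resize(p[150:265,110:310],None,fx=4,fy=4,interpolation=cv2.INTER_CUBIC); cv2.imwrite("pics/c1.png",c1[:,:,::-1])
hsv=cv2.cvtColor(p,cv2.COLOR_RGB2HSV)
for nm,(u,v),h in [("base",(179,205),6),("tape",(152,171),19),("turq",(135,217),8),("plate",(153,245),8),("spool",(192,248),36),("toroid",(366,212),22),("washer",(385,249),6),("tin",(429,253),22)]:
    w=p[v-16:v+17,u-16:u+17].astype(float); 
    bg=np.median(p[150:265,110:460].reshape(-1,3),0) ; m=(np.abs(w-bg).max(2)>45).astype(np.uint8)
    k,l,st,ce=cv2.connectedComponentsWithStats(m)
    j=l[10:23,10:23]; j=np.bincount(j[j>0]).argmax()
    cs,_=cv2.findContours((l==j).astype(np.uint8),0,2); c=max(cs,key=len);(x,y),r=cv2.minEnclosingCircle(c)
    M=cv2.moments(c); x,y=M["m10"]/M["m00"]+u-16,M["m01"]/M["m00"]+v-16
    print(nm,round(x,1),round(y,1),round(r,1),st[j,4],ray("top",x,y,h).round(1))
# chassis
m=((hsv[...,1]<50)&(hsv[...,2]>90)).astype(np.uint8)
print(bg, [p[v,u].tolist() for u,v in [(255,205),(320,190),(200,230)]])
for u,v in [(228,188),(301,194),(295,247),(222,239)]: print(ray("top",u,v,14).round(1))
E
```

```text
base 178.5 204.5 10.0 309 [556.2 271.8   6. ]
tape 152.0 170.6 10.6 252 [646.1 343.9  19. ]
turq 135.1 216.5 9.4 261 [522.2 387.3   8. ]
plate 152.6 245.6 9.3 252 [444.4 336.    8. ]
spool 191.9 247.4 10.3 318 [439.6 223.7  36. ]
toroid 363.8 211.8 15.1 379 [ 538.9 -224.8   22. ]
washer 384.5 248.6 9.1 237 [ 443.3 -281.1    6. ]
tin 424.1 253.6 10.0 166 [ 430.9 -379.7   22. ]
[135. 128. 122.] [[110, 108, 109], [138, 131, 125], [136, 128, 123]]
[601.2 137.4  14. ]
[586.5 -59.1  14. ]
[444.6 -44.1  14. ]
[463.7 149.7  14. ]
```

View pics/c1.png

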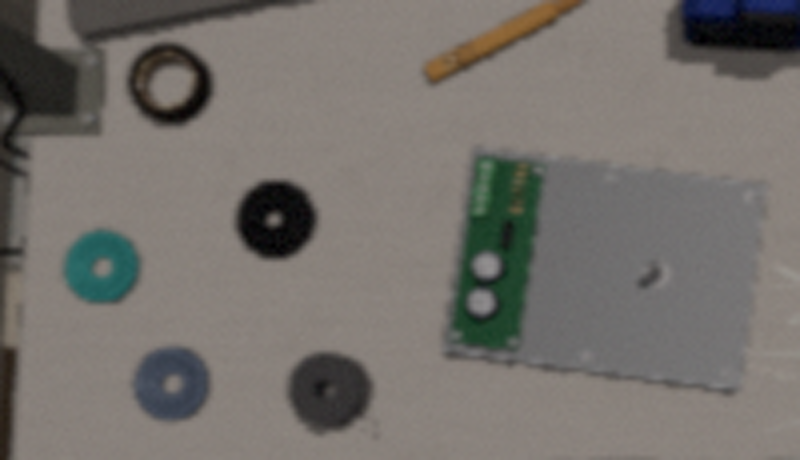

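Crop shows black base with a white hole at crop (276,219), tape roll with tan core (170,84), blue-grey plate (172,384), turquoise look-alike (102,267), spool (329,391) and stud (652,272). So base is px (179,205) and plate is (153,246). Next I go over the stud to look from near.

```bash
python3 -m handwheel '.5 .82 0 0 0;.5 .82 0 0 0;.5 .82 0 0 0;.5 .82 0 0 0;.5 .82 0 0 0;.5 .82 0 0 0;.5 .82 0 0 0;.5 .82 0 0 0;.5 .82 0 0 0;.5 .82 0 0 0;.5 .82 0 0 0;.5 .82 0 0 0' 20
python3 -m handwheel '.5 .82 0 0 0;.5 .82 0 0 0;.5 .82 0 0 0;0 0 0 0 0;0 0 0 0 0;0 0 0 0 0'
python3 - <<'E'
from h import *
i=camera_info("wrist"); p,d=camera("wrist"); cv2.imwrite("pics/w1.png",p[:,:,::-1]); print(i); 
s=read_state(); print(s["eef_pos"],s["joints"],s["eef_rot"])
import pickle; pickle.dump((i,p,d),open("w1.pkl","wb"))
E
```

```text
clock: 1.1
eef_pos: [439.3, -117.3, 205.4]
eef_rot: [-3.142, 0.0, 0.37]
wrist_force: [0.4, -0.8, -0.6]
finger_gap: 94.3
finger_force: 0.0
clock: 1.6
eef_pos: [498.4, -21.0, 205.1]
eef_rot: [-3.141, 0.001, 0.37]
wrist_force: [-0.3, -0.5, 0.3]
finger_gap: 93.6
finger_force: 0.0
{'intrinsics': array([[325.1922621 ,   0.        , 282.27664322],
       [  0.        , 325.1922621 , 211.69674251],
       [  0.        ,   0.        ,   1.        ]]), 'world_from_camera': array([[ 3.61983367e-01, -9.00510716e-01, -2.40932547e-01,
         5.68172276e+02],
       [-9.32184455e-01, -3.49803003e-01, -9.31128424e-02,
         5.49266043e+00],
       [-4.29815959e-04,  2.58298875e-01, -9.66064960e-01,
         3.84554186e+02],
       [ 0.00000000e+00,  0.00000000e+00,  0.00000000e+00,
         1.00000000e+00]])}
[498.34678064 -21.49637209 205.28356782] [-1.16475243e-01  1.86163990e-01  1.66266446e+00 -1.41443713e-04
  1.29326800e+00  1.08518468e+00] [-3.14147780e+00  5.09033914e-04  3.69175220e-01]
```

View pics/w1.png

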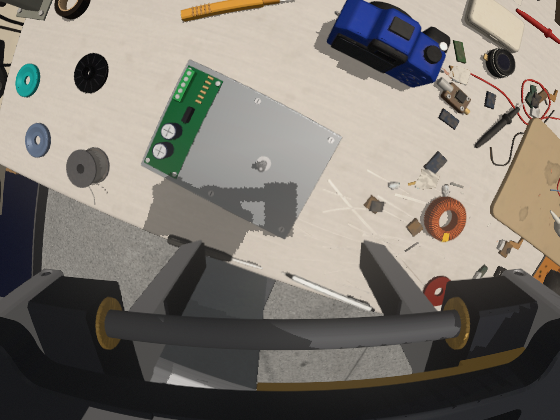

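Wrist view: chassis corners about (192,60), (340,137), (283,236), (142,163). Stud foot at ~(265,163), black base (91,72), toroid (446,218), washer (437,291), plate (38,140), spool (87,167).

```bash
python3 - <<'E'
from h import *
import pickle; i,p,d=pickle.load(open("w1.pkl","rb"))
R=lambda u,v,z: ray("wrist",u,v,z,i).round(1)
cs=[R(u,v,14)[:2] for u,v in [(192,60),(340,137),(283,236),(142,163)]]; print(cs)
c=np.mean(cs,0); y=(cs[0]+cs[3]-cs[1]-cs[2]); y/=np.linalg.norm(y); print(c,y,"stud",c-35*y)
print("foot",R(265,163,14),"base",R(91,72,6),"toroid",R(446,218,22),"plate",R(38,140,8),"washer",R(437,291,6))
c1=p[140:185,240:290];c2=p[45:100,60:125]
a=cv2.resize(c1,(400,360),interpolation=2);b=cv2.resize(c2,(400,338),interpolation=2)
b=cv2.copyMakeBorder(b,0,22,0,0,0);cv2.imwrite("pics/c2.png",np.hstack([a,b])[:,:,::-1])
E
```

```text
[array([606.7, 132.1]), array([581.9, -59.7]), array([447.8, -42. ]), array([471.1, 151.1])]
[526.875  45.375] [0.124003   0.99228184] stud [522.53489483  10.64513552]
foot [522.3   9.1  14. ] base [558.6 267.5   6. ] toroid [ 545.3 -226.2   22. ] plate [446.9 330.1   8. ] washer [ 444.3 -281.1    6. ]
```

View pics/c2.png

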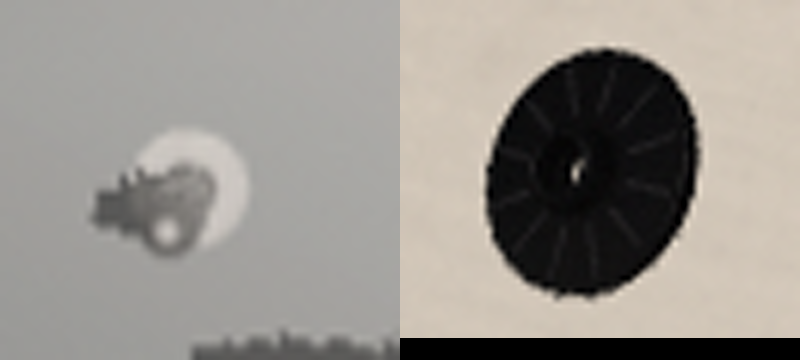

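The stud foot ring and tip are clear (tip at crop (168,232)), and the base has its collar up. I go over the base.

```bash
cat >> h.py <<'E'
def look(name,f=None):
    i=camera_info("wrist"); s=read_state(); p,d=camera("wrist"); cv2.imwrite(f"pics/{name}.png",p[:,:,::-1])
    import pickle; pickle.dump((i,p,d,s),open(name+".pkl","wb")); print(s["eef_pos"].round(1),s["eef_rot"].round(3),s["joints"].round(2)); return i,p,s
def blob(i,p,guess,h,mask,size=80):
    """centre of the blob of mask nearest to the guessed world point, cast on plane h"""
    T=np.array(i["world_from_camera"]);K=i["intrinsics"]; q=T[:3,:3].T@(np.array(guess)-T[:3,3]); r=np.hypot(q[0],q[1]); th=np.arctan2(r,q[2])
    u=K[0][2]+K[0][0]*th*q[0]/r; v=K[1][2]+K[1][1]*th*q[1]/r
    n,l,st,ce=cv2.connectedComponentsWithStats(mask.astype(np.uint8)); ok=[j for j in range(1,n) if st[j,4]>150]
    j=min(ok,key=lambda j:np.hypot(*(ce[j]-[u,v])))
    cs,_=cv2.findContours((l==j).astype(np.uint8),0,1); c=cv2.convexHull(max(cs,key=cv2.contourArea))
    w=np.array([ray("wrist",*k,h,i)[:2] for k in c[:,0]],np.float32)
    (x,y),R=cv2.minEnclosingCircle(w); e=cv2.fitEllipse(w)
    print("pix guess",round(u),round(v),"box",st[j],"circle",round(x,1),round(y,1),"R",round(R,1),"ellipse",np.round(e[0],1),np.round(e[1],1)); return e[0]
E
python3 - <<'E'
from h import *
import pickle; i,p,d=pickle.load(open("w1.pkl","rb"))
print(ray("wrist",264,163.4,14,i),ray("wrist",261,169,64,i))
E
python3 -m handwheel '.18 .9 -.25 0 0;.18 .9 -.25 0 0;.18 .9 -.25 0 0;.18 .9 -.25 0 0;.18 .9 -.25 0 0;.18 .9 -.25 0 0;.18 .9 -.25 0 0;.18 .9 -.25 0 0;0 0 0 0 0;0 0 0 0 0;0 0 0 0 0'
python3 - <<'E'
from h import *
i,p,s=look("w2"); v=p.max(2); blob(i,p,(558,268,6),6,v<60)
E
```

```text
[521.49103268   9.96123187  14.        ] [521.47733421  10.16532571  64.        ]
clock: 2.57
eef_pos: [556.6, 265.8, 125.6]
eef_rot: [3.141, 0.0, 0.369]
wrist_force: [0.3, -0.3, 0.4]
finger_gap: 93.9
finger_force: 0.0
[556.6 265.8 125.6] [3.141 0.    0.369] [ 0.39  0.52  1.41 -0.    1.22  1.59]
pix guess 280 204 box [ 250  176   56   55 1998] circle 557.7 270.3 R 26.6 ellipse [557.6 270.4] [52.3 52.9]
```

View pics/w2.png

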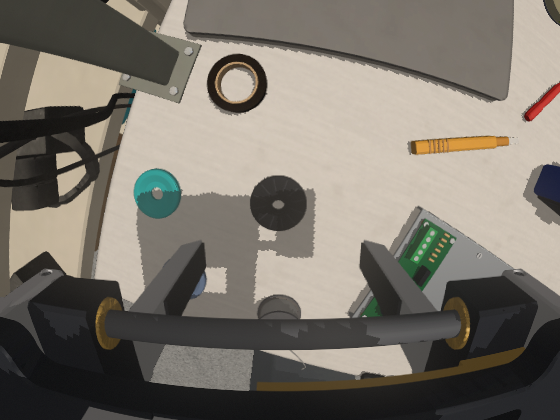

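Wrist view: the base is at (278,203) between the fingers, clear of the turquoise plate (157,192). Descend and grip.

```bash
python3 -m handwheel '.025 .115 -.8 0 0;0 0 -.8 0 0;0 0 -.8 0 0;0 0 -.4 0 0;0 0 -.28 0 0;0 0 0 0 0;0 0 0 0 0;0 0 0 0 0' 20
python3 -m handwheel '0 0 0 0 1;0 0 0 0 1;0 0 0 0 1;0 0 0 0 1;0 0 0 0 1;0 0 0 0 1;0 0 0 0 1;0 0 0 0 1' 20
```

```text
clock: 3.28
eef_pos: [558.1, 271.3, 3.5]
eef_rot: [-3.142, -0.002, 0.369]
wrist_force: [0.4, -0.6, 0.2]
finger_gap: 93.9
finger_force: 0.0
clock: 3.95
eef_pos: [557.4, 271.8, 2.2]
eef_rot: [-3.142, 0.0, 0.37]
wrist_force: [-0.9, -0.5, 0.9]
finger_gap: 51.7
finger_force: 20.0
```

```bash
python3 -m handwheel '0 0 .5 0 1;0 0 1 0 1;0 0 1 0 1;0 0 0 0 1;0 0 0 0 1'
python3 - <<'E'
from h import *
i,p,s=look("w3"); print(s["finger_gap"]); c=cv2.resize(p[180:320,180:390],None,fx=3,fy=3); cv2.imwrite("pics/w3c.png",c[:,:,::-1])
E
```

```text
clock: 4.37
eef_pos: [558.3, 272.2, 104.6]
eef_rot: [-3.141, -0.004, 0.37]
wrist_force: [-0.2, 0.0, -1.2]
finger_gap: 52.1
finger_force: 20.0
[558.3 272.2 104.6] [-3.141 -0.004  0.37 ] [0.39 0.55 1.41 0.   1.18 1.6 ]
52.11255086947802
```

View pics/w3c.png

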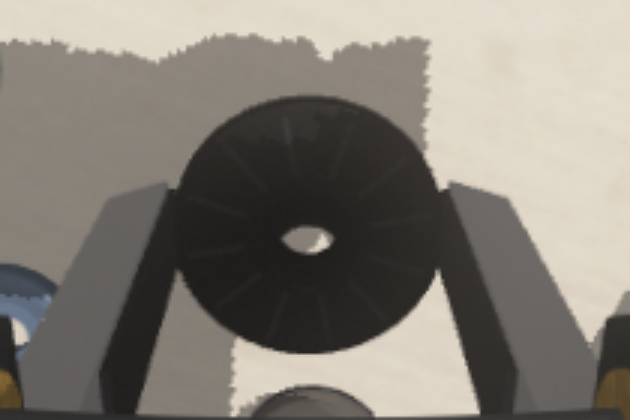

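Held by the rim, centred between the fingers: disc edges at full-frame (283,212) and (283,297). I work out its centre relative to the TCP.

```bash
python3 - <<'E'
from h import *
import pickle; i,p,d,s=pickle.load(open("w3.pkl","rb"))
z=s["eef_pos"][2]
for h in (-2,3.5):
  a=ray("wrist",283.3,212,z+h,i);b=ray("wrist",283.3,297.3,z+h,i); l=ray("wrist",239,244,z+h,i);r=ray("wrist",327.5,244,z+h,i); print(a,b,(a+b)/2-s["eef_pos"],np.linalg.norm(a-b),np.linalg.norm(l-r))
E
```

```text
[582.86508861 280.62218528 102.61318049] [530.53233099 260.25843071 102.61318049] [-1.64559422 -1.77741859 -2.        ] 56.155142423584955 53.03652924786498
[584.20655868 281.15995553 108.11318049] [533.45668023 261.41213188 108.11318049] [ 0.48731543 -0.93168288  3.5       ] 54.456649748909356 51.43236349331629
```

```bash
python3 -m handwheel '-.13 -.932 0 0 1;-.13 -.932 0 0 1;-.13 -.932 0 0 1;-.13 -.932 0 0 1;-.13 -.932 0 0 1;-.13 -.932 0 0 1;-.13 -.932 0 0 1;0 0 -.5 0 1;0 0 0 0 1;0 0 0 0 1;0 0 0 0 1;0 0 0 0 1'
python3 - <<'E'
from h import *
i,p,s=look("w4"); print(s["finger_gap"]); c=cv2.resize(p[180:320,180:390],None,fx=3,fy=3); cv2.imwrite("pics/w4c.png",c[:,:,::-1])
E
```

```text
clock: 5.42
eef_pos: [521.2, 11.8, 82.5]
eef_rot: [-3.142, -0.0, 0.371]
wrist_force: [-0.2, 0.2, -0.5]
finger_gap: 52.3
finger_force: 20.0
[521.2  11.8  82.5] [-3.142 -0.     0.371] [-0.05  0.38  1.73  0.    1.04  1.15]
52.343429998849345
```

View pics/w4c.png

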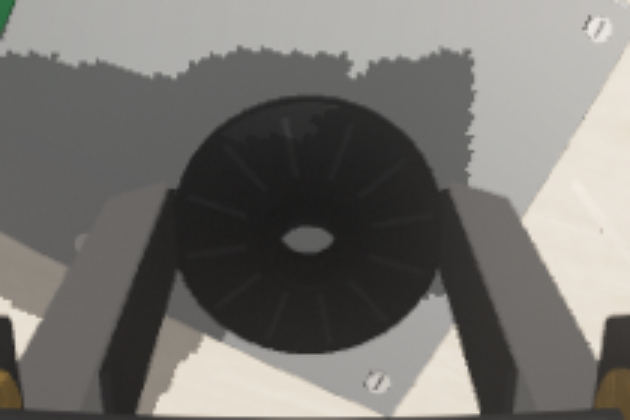

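Base is above the stud; only chassis shows through the hole (308,240) because of the slanted view. I descend while watching the force.

```bash
python3 -m handwheel '.01 -.02 -.2 0 1;0 0 -.2 0 1;0 0 -.2 0 1;0 0 -.2 0 1;0 0 0 0 1;0 0 0 0 1'
```

```text
clock: 5.97
eef_pos: [521.1, 10.1, 49.6]
eef_rot: [-3.141, 0.001, 0.37]
wrist_force: [-0.5, -0.6, 0.4]
finger_gap: 52.0
finger_force: 20.0
```

```bash
python3 -m handwheel '0 0 -.2 0 1;0 0 -.2 0 1;0 0 -.2 0 1;0 0 -.18 0 1;0 0 -.03 0 1;0 0 -.02 0 1;0 0 0 0 1;0 0 0 0 1'
python3 -m handwheel '0 0 0 0 .3;0 0 0 0 .2;0 0 0 0 0.1;0 0 0 0 0;0 0 0 0 0;0 0 0 0 0;0 0 1 0 0;0 0 1 0 0;0 0 1 0 0;0 0 0 0 0;0 0 0 0 0'
python3 - <<'E'
from h import *
i,p,s=look("w5"); blob(i,p,(521.5,10,20),20,p.max(2)<55)
E
```

```text
clock: 6.63
eef_pos: [521.6, 10.0, 17.3]
eef_rot: [3.141, -0.0, 0.37]
wrist_force: [-0.6, -0.7, 0.1]
finger_gap: 51.9
finger_force: 20.0
clock: 7.55
eef_pos: [522.3, 10.0, 138.9]
eef_rot: [3.14, -0.004, 0.37]
wrist_force: [-0.5, 0.2, -0.6]
finger_gap: 94.4
finger_force: 0.0
[522.3  10.  138.9] [ 3.14  -0.004  0.37 ] [-0.05  0.3   1.68  0.    1.15  1.15]
pix guess 281 208 box [ 254  181   56   54 2085] circle 521.4 9.6 R 26.8 ellipse [521.3   9.6] [53.2 53.3]
```

View pics/w5.png

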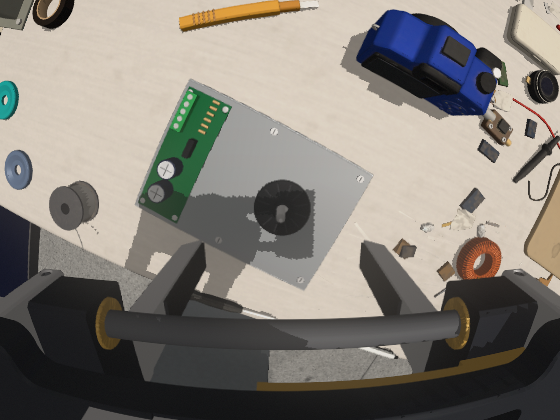

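Base sits flat on the chassis round the stud, at (282,207); its centre (521.3,9.6) agrees with the stud. Toroid next, at (478,260).

```bash
python3 -m handwheel '.085 -.98 0 0 0;.085 -.98 0 0 0;.085 -.98 0 0 0;.085 -.98 0 0 0;.085 -.98 0 0 0;.085 -.98 0 0 0;0 0 -.2 0 0;0 0 0 0 0;0 0 0 0 0;0 0 0 0 0'
python3 - <<'E'
from h import *
i,p,s=look("w6"); h=cv2.cvtColor(p,cv2.COLOR_RGB2HSV); m=((h[...,0]<28)&(h[...,1]>140)&(h[...,2]>50)).astype(np.uint8); m=cv2.morphologyEx(m,cv2.MORPH_CLOSE,np.ones((5,5)))
for z in (11,18,22): blob(i,p,(540,-226,15),z,m)
E
```

```text
clock: 8.43
eef_pos: [541.6, -223.9, 128.4]
eef_rot: [-3.14, 0.001, 0.371]
wrist_force: [-0.2, 0.4, -0.4]
finger_gap: 94.0
finger_force: 0.0
[ 541.6 -223.9  128.4] [-3.14e+00  1.00e-03  3.71e-01] [-0.45  0.45  1.5   0.    1.19  0.75]
pix guess 283 210 box [ 261  179   61   61 1953] circle 541.8 -232.9 R 29.8 ellipse [ 542.4 -232.3] [56.6 59. ]
pix guess 283 210 box [ 261  179   61   61 1953] circle 543.4 -232.0 R 29.1 ellipse [ 544.  -231.4] [55.2 57.6]
pix guess 283 210 box [ 261  179   61   61 1953] circle 544.4 -231.6 R 28.7 ellipse [ 545. -231.] [54.5 56.8]
```

View pics/w6.png

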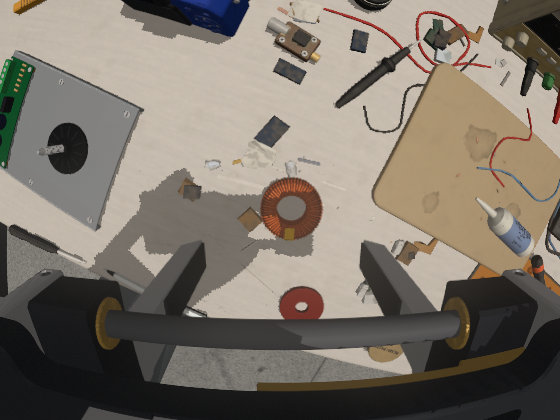

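Toroid at (291,209), with debris right beside the left finger's path at (250,218). I turn the fingers -35° so they straddle clear ground, then descend.

```bash
python3 -m handwheel '.05 -.195 0 -1 0;0 0 0 -1 0;0 0 0 -1 0;0 0 0 -1 0;0 0 0 -1 0;0 0 0 -1 0;0 0 0 -1 0;0 0 0 0 0;0 0 0 0 0'
python3 - <<'E'
from h import *
i,p,s=look("w7"); h=cv2.cvtColor(p,cv2.COLOR_RGB2HSV); m=((h[...,0]<28)&(h[...,1]>140)&(h[...,2]>50)).astype(np.uint8); m=cv2.morphologyEx(m,cv2.MORPH_CLOSE,np.ones((5,5)))
for z in (11,18): blob(i,p,(543,-231,15),z,m)
E
```

```text
clock: 9.23
eef_pos: [544.0, -232.2, 129.3]
eef_rot: [3.142, -0.0, -0.237]
wrist_force: [0.1, 0.8, -0.4]
finger_gap: 93.9
finger_force: 0.0
[ 544.  -232.2  129.3] [ 3.142 -0.    -0.237] [-0.47  0.46  1.48  0.    1.2   1.34]
pix guess 281 209 box [ 251  178   62   60 2145] circle 541.7 -232.2 R 29.9 ellipse [ 542.1 -231.9] [57.5 58.9]
pix guess 281 209 box [ 251  178   62   60 2145] circle 543.4 -232.6 R 29.2 ellipse [ 543.9 -232.3] [56.2 57.6]
```

View pics/w7.png

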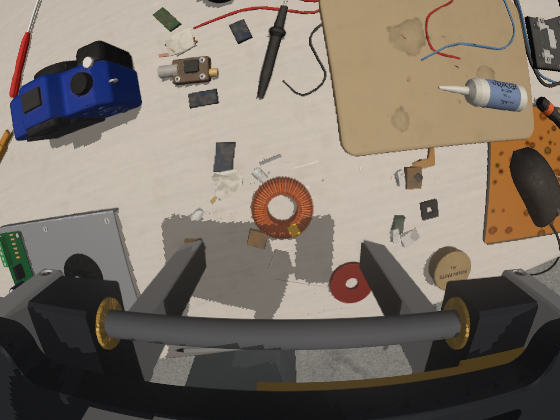

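Fingers now come down on clear bench either side of the toroid (282,207).

```bash
python3 -m handwheel '-.02 0 -.8 0 0;0 0 -.8 0 0;0 0 -.8 0 0;0 0 -.5 0 0;0 0 -.23 0 0;0 0 0 0 0;0 0 0 0 0' 35
python3 -m handwheel '0 0 0 0 1;0 0 0 0 1;0 0 0 0 1;0 0 0 0 1;0 0 0 0 1;0 0 0 0 1;0 0 0 0 1;0 0 .5 0 1;0 0 1 0 1;0 0 1 0 1;0 0 0 0 1;0 0 0 0 1' 35
python3 - <<'E'
from h import *
i,p,s=look("w8"); print(s["finger_gap"]); h=cv2.cvtColor(p,cv2.COLOR_RGB2HSV); m=((h[...,0]<28)&(h[...,1]>140)&(h[...,2]>50)).astype(np.uint8); m=cv2.morphologyEx(m,cv2.MORPH_CLOSE,np.ones((5,5)))
for z in (11,18): blob(i,p,s["eef_pos"]+[0,0,10],s["eef_pos"][2]+z-4,m)
E
```

```text
clock: 9.87
eef_pos: [543.5, -233.1, 4.8]
eef_rot: [3.141, -0.001, -0.24]
wrist_force: [0.8, 0.1, -0.1]
finger_gap: 94.1
finger_force: 0.0
clock: 10.87
eef_pos: [543.7, -233.4, 105.6]
eef_rot: [3.141, -0.003, -0.241]
wrist_force: [0.6, -0.0, -3.0]
finger_gap: 57.6
finger_force: 35.0
[ 543.7 -233.4  105.6] [ 3.141e+00 -3.000e-03 -2.410e-01] [-0.47  0.49  1.51 -0.    1.15  1.34]
57.58883914484445
pix guess 281 262 box [ 231  211  103   98 6388] circle 541.8 -232.6 R 31.6 ellipse [ 541.5 -233.2] [59.4 62.1]
pix guess 281 262 box [ 231  211  103   98 6388] circle 544.8 -233.4 R 30.3 ellipse [ 544.5 -233.9] [57.  59.6]
```

```bash
python3 -m handwheel '-.08 .87 0 0 1;-.08 .87 0 0 1;-.08 .87 0 0 1;-.08 .87 0 0 1;-.08 .87 0 0 1;-.08 .87 0 0 1;-.08 .87 0 0 1;0 0 -.5 0 1;0 0 0 0 1;0 0 0 0 1;0 0 0 0 1'
python3 - <<'E'
from h import *
i,p,s=look("w9"); c=cv2.resize(p[180:320,180:390],None,fx=3,fy=3); cv2.imwrite("pics/w9c.png",c[:,:,::-1])
E
```

```text
clock: 11.83
eef_pos: [520.3, 9.9, 83.4]
eef_rot: [3.141, 0.002, -0.242]
wrist_force: [-0.3, -0.3, -1.3]
finger_gap: 57.8
finger_force: 35.0
[520.3   9.9  83.4] [ 3.141e+00  2.000e-03 -2.420e-01] [-0.05  0.37  1.73 -0.    1.04  1.76]
```

View pics/w9c.png

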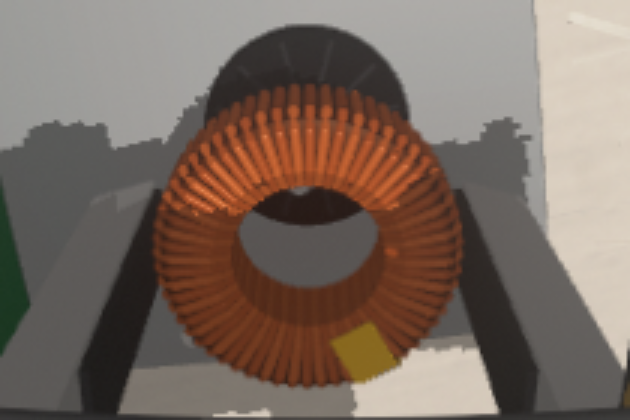

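Toroid hangs level, and the base (308,100) and stud tip (303,190) lie behind and below it as expected. I lower it.

```bash
python3 -m handwheel '.02 0 -.3 0 1;0 0 -.3 0 1;0 0 -.3 0 1;0 0 0 0 1;0 0 -.1 0 1;0 0 -.1 0 1;0 0 -.1 0 1;0 0 0 0 1;0 0 0 0 1'
```

```text
clock: 12.63
eef_pos: [521.4, 10.6, 35.9]
eef_rot: [3.142, -0.0, -0.241]
wrist_force: [-0.5, 0.3, -2.3]
finger_gap: 57.9
finger_force: 35.0
```

```bash
python3 -m handwheel '0 0 -.1 0 1;0 0 -.1 0 1;0 0 -.08 0 1;0 0 0 0 1;0 0 0 0 1;0 0 0 0 1'
```

```text
clock: 13.13
eef_pos: [521.3, 10.6, 24.5]
eef_rot: [3.142, 0.0, -0.241]
wrist_force: [0.1, -0.5, -1.5]
finger_gap: 57.8
finger_force: 35.0
```

```bash
python3 -m handwheel '0 0 -.02 0 1;0 0 0 0 1;0 0 0 0 .3;0 0 0 0 .2;0 0 0 0 0;0 0 0 0 0;0 0 0 0 0;0 0 1 0 0;0 0 1 0 0;0 0 1 0 0;0 0 0 0 0;0 0 0 0 0'
python3 - <<'E'
from h import *
i,p,s=look("w10"); h=cv2.cvtColor(p,cv2.COLOR_RGB2HSV); m=((h[...,0]<28)&(h[...,1]>140)&(h[...,2]>50)).astype(np.uint8); m=cv2.morphologyEx(m,cv2.MORPH_CLOSE,np.ones((5,5)))
blob(i,p,(521.5,10.5,35),38,m)
r=cv2.resize(p[130:290,160:420],None,fx=3,fy=3); cv2.imwrite("pics/w10c.png",r[:,:,::-1])
E
```

```text
clock: 14.13
eef_pos: [522.3, 10.6, 145.7]
eef_rot: [-3.141, -0.004, -0.241]
wrist_force: [-0.0, -0.3, -1.0]
finger_gap: 94.0
finger_force: 0.0
[522.3  10.6 145.7] [-3.141 -0.004 -0.241] [-0.05  0.29  1.67  0.    1.17  1.76]
pix guess 282 210 box [ 252  179   62   62 2382] circle 521.8 10.0 R 29.5 ellipse [522.   10.1] [56.5 58.5]
```

View pics/w10c.png

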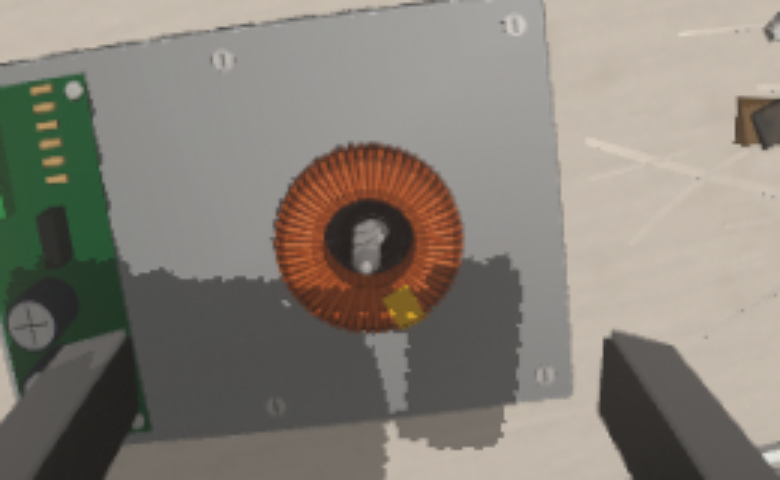

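Toroid lies flat round the collar, with the stud centred in its hole at crop (368,240). Washer next; I turn so the fingers stay clear of the tin. From here I rely on numeric measurement.

```bash
python3 -m handwheel '-.24 -.9 0 1 0;-.24 -.9 0 1 0;-.24 -.9 0 1 0;-.24 -.9 0 1 0;-.24 -.9 0 1 0;-.24 -.9 0 1 0;-.24 -.9 0 1 0;-.24 -.9 0 1 0;0 0 0 1 0;0 0 0 1 0;0 0 0 1 0;0 0 0 0 0'
python3 - <<'E'
from h import *
i,p,s=look("w11"); h=cv2.cvtColor(p,cv2.COLOR_RGB2HSV); m=(((h[...,0]<8)|(h[...,0]>170))&(h[...,1]>120)&(h[...,2]>40)).astype(np.uint8); m=cv2.morphologyEx(m,cv2.MORPH_CLOSE,np.ones((5,5)))
blob(i,p,(444,-281,6),6,m)
t=((h[...,0]>10)&(h[...,0]<28)&(h[...,1]>90)&(h[...,2]>60)).astype(np.uint8)
blob(i,p,(431,-385,22),22,t)
# dark debris near washer: list non-bench pixels in 40 mm..65mm ring
u0,v0=282,205
E
```

```text
clock: 15.18
eef_pos: [443.8, -277.2, 141.9]
eef_rot: [-3.138, 0.001, 0.722]
wrist_force: [-0.0, 0.1, -0.0]
finger_gap: 93.8
finger_force: 0.0
[ 443.8 -277.2  141.9] [-3.138e+00  1.000e-03  7.220e-01] [-0.63  0.3   1.67 -0.    1.17  0.22]
pix guess 285 205 box [265 188  23  30 255] circle 440.2 -273.0 R 17.5 ellipse [ 439.7 -272.5] [22.  33.6]
pix guess 352 282 box [339 266  35  38 792] circle 433.6 -394.5 R 22.9 ellipse [ 430.3 -393.1] [35.5 47.6]
```

```bash
python3 - <<'E'
from h import *
import pickle; i,p,d,s=pickle.load(open("w11.pkl","rb")); f=p.astype(float)
m=((f[...,0]>1.6*f[...,1])&(f[...,0]>25)).astype(np.uint8); m=cv2.morphologyEx(m,cv2.MORPH_CLOSE,np.ones((3,3)))
blob(i,p,(444,-281,6),6,m)
for v in range(170,246,5): print(v," ".join("%3d/%3d"%tuple(p[v,u,:2]) for u in range(230,345,7)))
E
```

```text
pix guess 285 205 box [265 184  41  42 908] circle 444.1 -281.8 R 23.0 ellipse [ 444.  -278.7] [35.2 46.3]
170 213/201 212/200 210/199 211/200 210/199 211/200 130/123 130/123 128/121 132/125 131/124 194/183 212/202 216/204 216/204 211/199 215/203
175 128/122 129/123 129/122 129/122 130/123 129/122 130/123 126/118 128/121 130/122 130/123 167/158 213/202 238/233 214/203 214/202 213/202
180 129/122 129/122 130/123 127/121 130/123 121/115 129/122 127/121 129/122 128/122 128/121 143/136 213/201 213/202 213/201 214/202 213/202
185 128/121 129/122 129/121 129/123 131/124 129/121 129/122  84/ 52  86/ 52  87/ 54 106/ 92 198/186 216/204 212/201 209/198 212/201 213/202
190 128/120 130/123 210/199 216/206 208/197 208/198  86/ 51  86/ 52  86/ 52  87/ 54  87/ 54 177/167 215/203 209/197 211/200 210/199 212/201
195 128/121 129/123 210/199 210/199 212/200 201/190  85/ 51  86/ 52  87/ 53  86/ 53  87/ 54  89/ 56 210/199 209/197 210/198 214/203 213/202
200 128/121 127/120 221/211 210/199 211/199 112/ 72  85/ 51  86/ 52 109/ 96  87/ 53  87/ 55  89/ 57 210/198 210/198 212/201 211/199 212/201
205 128/121 1
[... 546 characters left out ...]

225 126/121 128/121 125/118 127/121 130/123 129/123 129/122  87/ 55  86/ 55  87/ 57  93/ 64 211/200 211/200 209/198 213/201 209/196 214/202
230 119/112 133/126 209/199 212/201 210/200 213/202 131/124 132/124 128/119 130/124 133/126 204/193 212/200 212/200 211/200 213/203 214/202
235 140/135 122/116 208/197 210/199 209/197 210/199 213/201 211/199 212/200 209/198 206/195 214/202 211/200 210/199 212/201 211/199 215/205
240 125/122 139/135 199/188 212/200 212/201 210/200 211/201 211/199 211/200 212/200 211/200 208/197  71/ 67  71/ 68 210/198 211/200 211/200
245 132/129 136/132 133/130 202/191 211/200 210/199 209/199 211/199 210/200 213/201 212/201 211/199  74/ 69  76/ 72 211/200 214/202 212/201
```

```bash
python3 - <<'E'
from h import *
import pickle; i,p,d,s=pickle.load(open("w11.pkl","rb")); f=p.astype(float)
m=((f[...,0]>1.3*f[...,1])&(f[...,0]>25)).astype(np.uint8)
blob(i,p,(444,-281,6),6,m)
E
```

```text
pix guess 285 205 box [ 264  183   48   47 1589] circle 444.3 -283.9 R 24.0 ellipse [ 444.3 -283.9] [47.4 47.6]
```

```bash
python3 -m handwheel '.01 -.165 -.8 0 0;0 0 -.8 0 0;0 0 -.8 0 .2;0 0 -.6 0 .3;0 0 -.3 0 .3;0 0 -.18 0 .3;0 0 0 0 .3;0 0 0 0 .3' 15
```

```text
clock: 15.9
eef_pos: [445.4, -284.2, 5.4]
eef_rot: [3.141, -0.0, 0.718]
wrist_force: [-0.6, 0.4, 0.3]
finger_gap: 66.2
finger_force: 0.0
```

```bash
python3 -m handwheel '-.02 0 -.07 0 .3;0 0 0 0 .3;0 0 0 0 .3' 15;  python3 -m handwheel '0 0 0 0 1;0 0 0 0 1;0 0 0 0 1;0 0 0 0 1;0 0 0 0 1;0 0 0 0 1' 15
```

```text
clock: 16.15
eef_pos: [444.5, -284.2, 2.6]
eef_rot: [3.14, -0.0, 0.719]
wrist_force: [0.2, -0.7, -0.8]
finger_gap: 65.9
finger_force: 0.0
clock: 16.65
eef_pos: [444.2, -284.0, 2.0]
eef_rot: [3.141, -0.0, 0.719]
wrist_force: [-0.7, -0.2, 3.1]
finger_gap: 47.6
finger_force: 15.0
```

```bash
python3 -m handwheel '0 0 .5 0 1;0 0 1 0 1;0 0 1 0 1;0 0 0 0 1;0 0 0 0 1;0 0 0 0 1'
python3 - <<'E'
from h import *
i,p,s=look("w12"); f=p.astype(float); z=s["eef_pos"][2]; print(s["finger_gap"])
m=((f[...,0]>1.3*f[...,1])&(f[...,0]>25)).astype(np.uint8)
for h in (0,4): blob(i,p,s["eef_pos"]+[0,0,2],z+h,m)
E
```

```text
clock: 17.15
eef_pos: [443.8, -283.7, 101.1]
eef_rot: [-3.141, 0.0, 0.719]
wrist_force: [0.5, -0.5, -0.6]
finger_gap: 47.1
finger_force: 15.0
[ 443.8 -283.7  101.1] [-3.141  0.     0.719] [-0.64  0.36  1.7   0.    1.08  0.21]
47.07857312158913
pix guess 282 256 box [ 242  217   81   76 4504] circle 443.4 -284.8 R 24.8 ellipse [ 443.3 -284.7] [48.6 49.5]
pix guess 282 256 box [ 242  217   81   76 4504] circle 444.7 -283.7 R 24.3 ellipse [ 444.6 -283.6] [47.5 48.4]
```

```bash
python3 -m handwheel '.242 .919 0 0 1;.242 .919 0 0 1;.242 .919 0 0 1;.242 .919 0 0 1;.242 .919 0 0 1;.242 .919 0 0 1;.242 .919 0 0 1;.242 .919 0 0 1;0 0 -.5 0 1;0 0 0 0 1;0 0 0 0 1;0 0 0 0 1'
python3 - <<'E'
from h import *
i,p,s=look("w13"); f=p.astype(float); z=s["eef_pos"][2]
h=cv2.cvtColor(p,cv2.COLOR_RGB2HSV); m=((f[...,0]>1.3*f[...,1])&(f[...,0]>25)&((h[...,0]<6)|(h[...,0]>170))).astype(np.uint8)
for k in (0,4): blob(i,p,s["eef_pos"]+[0,0,2],z+k,m)
E
```

```text
clock: 18.2
eef_pos: [521.3, 9.3, 81.6]
eef_rot: [-3.141, 0.001, 0.718]
wrist_force: [-0.3, 0.2, 0.5]
finger_gap: 47.5
finger_force: 15.0
[521.3   9.3  81.6] [-3.141e+00  1.000e-03  7.180e-01] [-0.05  0.38  1.73 -0.    1.04  0.8 ]
pix guess 282 256 box [ 242  216   82   77 4548] circle 521.0 8.5 R 25.2 ellipse [520.7   8.4] [48.7 50. ]
pix guess 282 256 box [ 242  216   82   77 4548] circle 522.2 9.6 R 24.6 ellipse [522.    9.5] [47.7 48.8]
```

```bash
python3 -m handwheel '0 .02 -.2 0 1;0 0 -.2 0 1;0 0 -.1 0 1;0 0 -.1 0 1;0 0 -.1 0 1;0 0 0 0 1;0 0 0 0 1;0 0 0 0 1'
```

```text
clock: 18.92
eef_pos: [521.8, 10.9, 54.0]
eef_rot: [3.141, -0.0, 0.719]
wrist_force: [-0.4, -0.3, -0.2]
finger_gap: 47.1
finger_force: 15.0
```

```bash
python3 -m handwheel '0 0 -.1 0 1;0 0 -.1 0 1;0 0 -.02 0 1;0 0 0 0 1;0 0 0 0 1'; python3 -m handwheel '0 0 -.02 0 1;0 0 0 0 1;0 0 0 0 1;0 0 0 0 1'
```

```text
clock: 19.33
eef_pos: [521.6, 10.9, 45.0]
eef_rot: [-3.141, 0.0, 0.719]
wrist_force: [0.5, 0.2, -0.0]
finger_gap: 47.3
finger_force: 15.0
clock: 19.67
eef_pos: [521.7, 10.9, 44.3]
eef_rot: [3.142, -0.0, 0.719]
wrist_force: [-0.2, -0.3, -0.6]
finger_gap: 47.4
finger_force: 15.0
```

Release, rise and measure.

```bash
python3 -m handwheel '0 0 0 0 .4;0 0 0 0 .3;0 0 0 0 .2;0 0 0 0 0;0 0 0 0 0;0 0 1 0 0;0 0 1 0 0;0 0 .5 0 0;0 0 0 0 0;0 0 0 0 0;0 0 0 0 0'
python3 - <<'E'
from h import *
i,p,s=look("w14"); f=p.astype(float)
h=cv2.cvtColor(p,cv2.COLOR_RGB2HSV); m=((f[...,0]>1.3*f[...,1])&(f[...,0]>25)&((h[...,0]<6)|(h[...,0]>170))).astype(np.uint8)
blob(i,p,(521.5,10.5,48),48,m)
m2=((f[...,0]>1.3*f[...,1])&(f[...,0]>25)).astype(np.uint8); blob(i,p,(521.5,10.5,35),38,m2)
E
```

```text
clock: 20.58
eef_pos: [521.1, 10.9, 143.2]
eef_rot: [-3.141, 0.001, 0.719]
wrist_force: [-0.2, -0.4, -1.0]
finger_gap: 94.2
finger_force: 0.0
[521.1  10.9 143.2] [-3.141e+00  1.000e-03  7.190e-01] [-0.05  0.3   1.68  0.    1.17  0.8 ]
pix guess 283 213 box [ 256  185   55   54 2097] circle 522.3 10.7 R 24.2 ellipse [522.1  10.8] [47.5 48.1]
pix guess 283 209 box [ 252  177   63   64 2945] circle 522.4 10.9 R 29.8 ellipse [522.2  10.8] [57.2 59.4]
```

Washer lies flat and centred (522.1,10.8). Now the plate.

```bash
python3 -m handwheel '-.21 .88 0 -1 0;-.21 .88 0 -1 0;-.21 .88 0 -1 0;-.21 .88 0 -1 0;-.21 .88 0 -1 0;-.21 .88 -.1 -1 0.2;-.21 .88 -.1 0 .2;-.21 .88 -.1 0 .2;-.21 .88 -.1 0 .2;0 0 0 0 .2;0 0 0 0 .2;0 0 0 0 .2'
python3 - <<'E'
from h import *
i,p,s=look("w15"); f=p.astype(float)
h=cv2.cvtColor(p,cv2.COLOR_RGB2HSV); m=((h[...,0]>100)&(h[...,0]<130)&(h[...,1]>45)).astype(np.uint8)
blob(i,p,(446,332,8),8,m)
m=((h[...,0]>80)&(h[...,0]<97)&(h[...,1]>90)).astype(np.uint8); blob(i,p,(522,387,8),8,m)
E
```

```text
clock: 21.63
eef_pos: [445.8, 327.1, 127.2]
eef_rot: [3.141, 0.002, 0.196]
wrist_force: [0.8, 0.3, -0.0]
finger_gap: 75.4
finger_force: 0.0
[445.8 327.1 127.2] [3.141e+00 2.000e-03 1.960e-01] [ 0.57  0.38  1.6  -0.    1.16  1.94]
pix guess 277 205 box [248 179  50  27 809] circle 450.6 336.9 R 23.3 ellipse [455.8 338.1] [27.  46.4]
pix guess 233 115 box [ 209   87   53   53 2067] circle 523.9 386.5 R 24.7 ellipse [523.9 386.5] [49.  49.3]
```

```bash
python3 - <<'E'
from h import *
import pickle; i,p,d,s=pickle.load(open("w15.pkl","rb")); f=p.astype(float)
for t in (1.1,1.2,1.3):
  m=((f[...,2]>t*f[...,0])&(f[...,2]>20)).astype(np.uint8); blob(i,p,(446,334,8),8,m)
E
```

```text
pix guess 275 205 box [ 248  179   51   50 1888] circle 446.1 335.8 R 24.7 ellipse [446.1 335.7] [48.4 49.4]
pix guess 275 205 box [248 179  50  27 833] circle 450.6 336.9 R 23.3 ellipse [455.2 337.8] [28.6 45.8]
pix guess 275 205 box [ 209   87   53   53 2085] circle 524.0 386.6 R 24.7 ellipse [523.9 386.5] [49.1 49.4]
```

```bash
python3 -m handwheel '.01 .215 -.7 0 .2;0 0 -.8 0 .2;0 0 -.8 0 .2;0 0 -.5 0 .2;0 0 -.2 0 .2;0 0 -.07 0 .2;0 0 0 0 .2;0 0 0 0 .2;0 0 0 0 .2' 20
```

```text
clock: 22.43
eef_pos: [447.2, 336.6, 6.9]
eef_rot: [-3.141, -0.002, 0.195]
wrist_force: [0.1, -0.2, 0.6]
finger_gap: 75.2
finger_force: 0.0
```

```bash
python3 -m handwheel '-.02 -.02 -.1 0 .2;0 0 0 0 .2;0 0 0 0 .2' 20;  python3 -m handwheel '0 0 0 0 1;0 0 0 0 1;0 0 0 0 1;0 0 0 0 1;0 0 0 0 1;0 0 0 0 1' 20;  python3 -m handwheel '0 0 .5 0 1;0 0 1 0 1;0 0 1 0 1;0 0 0 0 1;0 0 0 0 1;0 0 0 0 1'
python3 - <<'E'
from h import *
i,p,s=look("w16"); f=p.astype(float); z=s["eef_pos"][2]; print(s["finger_gap"])
m=((f[...,2]>1.1*f[...,0])&(f[...,2]>20)).astype(np.uint8)
for h in (-2,6): blob(i,p,s["eef_pos"]+[0,0,2],z+h,m)
E
```

```text
clock: 22.68
eef_pos: [445.6, 335.5, 1.6]
eef_rot: [-3.142, -0.0, 0.195]
wrist_force: [1.1, 0.2, 0.0]
finger_gap: 75.0
finger_force: 0.0
clock: 23.18
eef_pos: [445.7, 335.5, 1.5]
eef_rot: [-3.142, -0.0, 0.195]
wrist_force: [-0.8, 0.3, 1.2]
finger_gap: 49.6
finger_force: 20.0
clock: 23.68
eef_pos: [445.3, 335.3, 100.7]
eef_rot: [3.141, 0.001, 0.195]
wrist_force: [-0.2, -1.2, -1.4]
finger_gap: 49.7
finger_force: 20.0
[445.3 335.3 100.7] [3.141e+00 1.000e-03 1.950e-01] [ 0.58  0.42  1.61 -0.    1.11  1.96]
49.697911357659684
pix guess 281 256 box [ 240  216   85   80 5007] circle 442.9 334.0 R 26.5 ellipse [442.8 334.3] [51.4 52.8]
pix guess 281 256 box [ 240  216   85   80 5007] circle 446.3 334.7 R 25.3 ellipse [446.1 335. ] [49.2 50.5]
```

```bash
python3 -m handwheel '.21 -.9 0 0 1;.21 -.9 0 0 1;.21 -.9 0 0 1;.21 -.9 0 0 1;.21 -.9 0 0 1;.21 -.9 0 0 1;.21 -.9 0 0 1;.21 -.9 0 0 1;.21 -.9 0 0 1;0 0 -.5 0 1;0 0 0 0 1;0 0 0 0 1'; python3 -m handwheel '0 0 0 0 1;0 0 0 0 1'
```

```text
clock: 24.73
eef_pos: [520.0, 11.7, 79.8]
eef_rot: [-3.14, 0.004, 0.195]
wrist_force: [-0.2, 0.4, -0.2]
finger_gap: 49.6
finger_force: 20.0
clock: 24.9
eef_pos: [521.2, 12.5, 81.8]
eef_rot: [-3.142, -0.0, 0.197]
wrist_force: [0.2, -0.2, -0.3]
finger_gap: 49.7
finger_force: 20.0
```

```bash
python3 -m handwheel '.005 -.045 -.15 0 1;0 0 -.1 0 1;0 0 -.1 0 1;0 0 -.1 0 1;0 0 -.1 0 1;0 0 0 0 1;0 0 0 0 1;0 0 0 0 1'; python3 -m handwheel '0 0 -.1 0 1;0 0 -.1 0 1;0 0 0 0 1;0 0 0 0 1;0 0 0 0 1'
```

```text
clock: 25.57
eef_pos: [521.5, 9.7, 59.6]
eef_rot: [3.142, -0.0, 0.195]
wrist_force: [-0.5, 0.0, -0.3]
finger_gap: 49.6
finger_force: 20.0
clock: 25.98
eef_pos: [521.4, 9.7, 51.4]
eef_rot: [-3.142, 0.0, 0.195]
wrist_force: [0.3, -0.2, -0.4]
finger_gap: 49.6
finger_force: 20.0
```

```bash
python3 -m handwheel '0 .01 -.03 0 1;0 0 -.01 0 1;0 0 0 0 1;0 0 0 0 1;0 0 0 0 .4;0 0 0 0 .3;0 0 0 0 .1;0 0 0 0 0;0 0 0 0 0;0 0 0 0 0'; python3 -m handwheel '0 0 1 0 0;0 0 1 0 0;0 0 .6 0 0;0 0 0 0 0;0 0 0 0 0;0 0 0 0 0'
python3 - <<'E'
from h import *
i,p,s=look("w17"); f=p.astype(float)
m=((f[...,2]>1.1*f[...,0])&(f[...,2]>20)).astype(np.uint8); blob(i,p,(521.5,10.5,56),56,m)
t,_=camera("top"); q,_=camera("side"); np.save("t.npy",t)
t0=np.load("top0.npz")["p"]
for n,(u,v) in dict(tape=(152,171),spool=(192,248),tin=(429,253),turq=(135,217)).items():
    a=t0[v-14:v+15,u-14:u+15].astype(float);b=t[v-14:v+15,u-14:u+15].astype(float)
    print(n,np.abs(a-b).mean().round(1),cv2.phaseCorrelate(a.mean(2),b.mean(2)))
a=cv2.resize(p[150:270,210:360],(375,300),interpolation=2); b=cv2.resize(q[195:255,235:315],(400,300),interpolation=2)
cv2.imwrite("pics/fin.png",np.hstack([a,b])[:,:,::-1])
E
```

```text
clock: 26.82
eef_pos: [521.4, 10.1, 49.9]
eef_rot: [3.142, -0.0, 0.195]
wrist_force: [1.2, 0.1, 0.4]
finger_gap: 86.3
finger_force: 0.0
clock: 27.32
eef_pos: [521.0, 10.1, 152.9]
eef_rot: [-3.141, 0.001, 0.195]
wrist_force: [0.6, -0.0, -0.2]
finger_gap: 94.4
finger_force: 0.0
[521.   10.1 152.9] [-3.141e+00  1.000e-03  1.950e-01] [-0.05  0.29  1.67  0.    1.19  1.32]
pix guess 281 212 box [ 255  184   55   55 2234] circle 522.0 10.1 R 25.0 ellipse [522.1   9.8] [48.5 50. ]
tape 7.6 ((-0.1287381861646626, -0.027450795593022548), 1.002878029375714)
spool 7.4 ((-0.002743056399921784, -0.041336711833093176), 1.0199232031030092)
tin 8.5 ((0.039780582473788684, 0.024975884761845535), 1.0251997522563916)
turq 8.2 ((-0.13058870786452914, 0.03447285061818661), 1.0100452864811071)
```

View pics/fin.png

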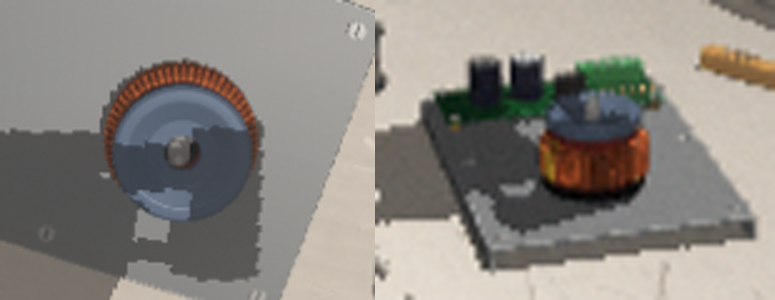

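The stack is complete and level. The plate is at (180,152) in the left crop with the stud through it, and the side view shows base, toroid, washer and plate flat at (595,150). Bystanders are unmoved.

```bash
python3 -c "from cell import sign_off; print(sign_off())"
```

```text
the job is handed in; nothing more can be done
None
```

The base, transformer, washer and blue-grey plate are stacked flat on the stud in that order, the tape roll, tin and spool have not moved, and the job was handed in at about 27 s.

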